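Seat the camshaft bearing caps, centre first

ROBOT

A 6-joint arm with a two-finger parallel gripper is mounted at the origin on the work surface. World frame = base frame: x ahead of the robot, y to its left, z up, the work surface at z = 0. Lengths are in mm, angles in degrees, forces in N, time in s.
With the tool pointing down it reaches from about 350 to 850 mm from the base axis. Payload 8.1 kg.
Tool frame: the origin (TCP) lies midway between the tips of the shut fingers; the grasp point (between the pads) lies 19 mm behind it; z points along the fingers, y is the line along which they close (so a half turn about z gives the same grasp; the last joint's range is limited). The gripper opens to 85 mm and grips with 20 to 120 N. Pads are 22 mm wide; open, the fingers measure 114 mm over their backs; the gripper's body (76 mm by 85 mm) begins 54 mm behind the grasp point. The pads swing forward as they close: fully open they stand 13 mm farther back than shut.
Start: joints at [-73.591, 7.471, 85.268, -0, 87.261, -4.893], TCP at [217.996, -559.002, 231.292] pointing down, gripper open.
Joint ranges: [-169.43, 169.43], [-51.17, 129.36], [1.28, 143.12], [-76.62, 256.62], [0, 156.53], [-152.29, 152.29]. Speed limits (degrees/s): [136.94, 136.94, 159.86, 180, 180, 180].

INTERFACE

Orientations are given as [roll, pitch, yaw] about the fixed x, y, z axes, in that order (R = Rz(yaw) Ry(pitch) Rx(roll)).
In Python, from bench import sense, snapshot, camera_params, hand_in, masks_of, pinpoint gives the robot as it stands.
- The arm moves only by the tool step_arm, never from a script. Its argument "targets" is a list of rows, each an object with "angular": the turn, a rotation vector about the tool's x, y, z scaled (see below), a list of three; "dp": the shift along the tool's x, y, z scaled (see below), a list of three; "fingers": the closure, from 0 (fully open) to 1 (shut). A call has exactly 8 rows; each row is the pose to reach, as a shift and turn from the pose commanded when the call began, along the tool's axes at that moment, turning the shorter way round; what a row does not reach only later rows make up. The controller multiplies each number of a shift by 0.2 m and each number of a turn by 180 degrees. A row lasts 1/8 s, in which the tool goes at most 62.5 mm and 10.7 degrees, less where a joint would pass 70% of its speed; a pose out of reach is approached as far as the arm can. A call with a number of a shift or a turn outside -1 to 1 is refused whole. A call with a gripper value outside its range is refused whole. The fingers move at their own pace and stop on an object; "newtons" is the grip in N (left out, the last holds). Time passes only in rows, so rows that repeat a pose let the fingers close, or fill a call up. It gives the time, the measured TCP pose, the force, the opening and the grip force at its end, in the units of the state.
- sense(): the state, without advancing time (a new reading comes with each control period).
- snapshot(name): name is "scene" or "top"; returns the picture (420x560x3 uint8, blue, green, red); there is no depth.
- camera_params(name): a dict with "vfov" (degrees; the focal length in pixels is half the picture's height over the tangent of half this angle, whatever the lens; pixels are square), "cx", "cy" (the principal point, pixels), "R" (3x3) and "t" (3): a world point X has camera coordinates R X + t. Camera axes: x right, y down, z forward; pixel columns grow to the right and rows downward; lengths in mm; the calibration is good to about 2 mm. A picture is of the moment at which its call begins. camera_params takes no time and is no camera call.
- hand_in(): hands the job in; it is judged then, once.
Trained networks look in the newest picture that a camera, given by its name, has taken for a name from the list of things; names that differ only in an ending like _2 or _b are one class to them, and where a whole thing is asked for, a point or a joint stands for the part that bears it (a point fixed in the world has none). Each returns a list of dicts, best first, with "conf" (0 to 1); they miss things now and then, are a little off and sometimes report something else, mostly with a low value. They report only what shows in the picture. A call takes as long as a camera call.
- masks_of(camera, label): "pixels" (420x560 bool, what is visible of it) and "at" ([column, row] in pixels, amid what is visible of it).
- pinpoint(camera, label): "at" ([column, row] in pixels: a listed point, or the origin of a listed thing).
The state is a dict: "time": time; "joint_pos": joint angles; "qd": joint speeds; "joint_efforts": joint torques, N m; "tool_pos": TCP position; "tcp_rot": TCP orientation; "ft_force": force on the tool from outside, world axes, zero at the start; "wrist_torque": the same for the moment, N m; "finger_gap": finger opening in mm; "grip_force": force on a finger pad.
Only numpy, scipy, OpenCV 4.12 (cv2) and the standard library are available. Lean on these libraries where they do the work, as an engineer would, in place of code of your own. Each camera call takes 0.05 s, during which the arm holds its last target. There are 200 camera calls.

TASK

A camshaft lies in the cylinder head, on the side with the two round intake stubs, and its three bearing caps still stand a few millimetres proud on their dowels. With the tips of the closed fingers press them down gently until each sits flush on its saddle: the centre cap first, then the cap next to the sprocket, then the cap at the opposite end. Only push, never pull a cap up, and leave the loose caps on the other side of the head and everything else on the bench where they are.

Things in the scene. Friction and masses are not known exactly. Their poses are not given: they have to be found in the camera images.
- head: Aluminium twin-cylinder head, fixed on the bench on wooden blocks, any yaw, 270 x 200 mm, 122 mm to its cover rail. Origin on the bench under its middle; x along the camshaft towards the sprocket, y towards the intake stubs, z up. Camshaft axis: y = 52 mm, z = 125 mm; caps at x = 0, +90 (sprocket end) and -90 mm. Besides its caps only the sprocket rises above 149 mm. Press with under 40 N.
- stubs (a point): Point midway between the two round intake stubs (45 mm outside diameter, tilted upwards) on the side of the head where the camshaft lies; the opposite side has exhaust ports with studs, and saddles without a shaft.
- sprocket (a point): Centre of the toothed dark steel sprocket on the camshaft, 78 mm in diameter, upright, its top 165 mm above the bench; 42 mm along the shaft from the cap next to it.
- cap_mid_top (a point): Centre of the flat crown of the centre bearing cap: the spot to press. The crown, 20 mm (along the shaft) by 26 mm, is the top of the cap, a plain aluminium bridge 62 mm across the shaft, 20 mm along it, 24 mm tall. It is 149 mm above the bench when the cap is home, 6 to 10 mm higher at the start.
- cap_drive_top (a point): Centre of the flat crown of the sprocket-end bearing cap: the spot to press. The crown, 20 mm (along the shaft) by 26 mm, is the top of the cap, a plain aluminium bridge 62 mm across the shaft, 20 mm along it, 24 mm tall. It is 149 mm above the bench when the cap is home, 6 to 10 mm higher at the start.
- cap_far_top (a point): Centre of the flat crown of the far-end (away from the sprocket) bearing cap: the spot to press. The crown, 20 mm (along the shaft) by 26 mm, is the top of the cap, a plain aluminium bridge 62 mm across the shaft, 20 mm along it, 24 mm tall. It is 149 mm above the bench when the cap is home, 6 to 10 mm higher at the start.
- cap_mid (a joint): Gap under the centre cap, in m: 0 = home, flush on its saddle; 0.006 to 0.010 at the start. The cap only slides straight up and down on two tight dowels: about 6 N moves it, it stays where it is left, and at 0 it stops dead.
- cap_drive (a joint): Gap under the sprocket-end cap, in m: 0 = home, flush on its saddle; 0.006 to 0.010 at the start. The cap only slides straight up and down on two tight dowels: about 6 N moves it, it stays where it is left, and at 0 it stops dead.
- cap_far (a joint): Gap under the far-end cap, in m: 0 = home, flush on its saddle; 0.006 to 0.010 at the start. The cap only slides straight up and down on two tight dowels: about 6 N moves it, it stays where it is left, and at 0 it stops dead.
- loose_cap_a: Loose bearing cap, like the others, standing on the exhaust side's far-end saddle. Origin under its middle, 125 mm above the bench; x along the head. Leave alone.
- loose_cap_b: Loose bearing cap, like the others, standing on the exhaust side's centre saddle. Origin under its middle, 125 mm above the bench; x along the head. Leave alone.
- piston: Aluminium piston standing crown up, 72 mm in diameter, 55 mm tall, origin under it. Leave alone.
- oil_bottle: Grey oil bottle with a black cap, 56 mm in diameter, 150 mm tall, origin under it. Leave alone.
- socket: Deep steel socket standing upright, 27 mm in diameter, 63 mm tall, origin under it. Leave alone.
- mallet: Rubber mallet lying on the bench, wooden handle. Leave alone.
- spanner: Steel spanner lying on the bench. Leave alone.

How it is judged (in metres and radians):
On the way, in this order (a step that is already met when the one before it is completed fails the run):
1. the centre cap is home, both end caps still proud (value of joint cap_mid below 0.0015 m and value of joint each of cap_drive, cap_far above 0.003 m), for 0.2 s.
2. the sprocket-end cap is home too, the far-end cap still proud (value of joint each of cap_mid, cap_drive below 0.0015 m and value of joint cap_far above 0.003 m), for 0.2 s.
3. the far-end cap is home (value of joint each of cap_mid, cap_drive, cap_far below 0.0015 m), for 0.2 s.
At the end, for the whole second after the job is handed in: All three camshaft caps sit on their saddles with a gap under 1.5 mm, pressed home in the order centre, sprocket end, far end; loose things within 15 mm of where they stood (all of step 3 and distance of each of loose_cap_a, loose_cap_b, piston, oil_bottle, socket, mallet, spanner from where it was at the start of the episode below 0.015 m); the robot touches nothing.
It fails at once if a cap is pulled up on its dowels (gap over 14 mm) (value of joint any of cap_mid, cap_drive, cap_far above 0.014 m).
It fails at once if the head or a cap is pressed with more than 40 N (contact force between any of the fingers, the arm and head above 40 N).
It fails at once if a loose cap on the head is moved more than 15 mm or tipped (distance of any of loose_cap_a, loose_cap_b from where it was at the start of the episode above 0.015 m or angle between any of loose_cap_a, loose_cap_b's own z axis and vertical above 0.35 rad).
It fails at once if another loose thing on the bench is moved more than 15 mm or tipped (distance of any of piston, oil_bottle, socket, mallet, spanner from where it was at the start of the episode above 0.015 m or angle between any of piston, oil_bottle, socket, mallet, spanner's own z axis and vertical above 0.35 rad).
It also fails if it takes over 51 s, if anything falls off the work surface, if the arm or the gripper's body presses on something with over 40 N, if the wrist force passes 120 N, or if a joint passes its speed limit or range.

## Working session

There is one attempt and no reset: what is moved stays moved. The work goes in short steps, Python scripts to look and compute and a tool call to move; the robot and the scene stay as the last step left them, time stands still between calls to the robot, and variables do not carry over. Pictures are saved under pics/ and viewed, at most 10 in all, crops included, and the job is handed in when it is done.

Besides the shell and the picture viewer there is one more tool, called after "Request:" as a command line: name --argument value ..., lists and objects as JSON in quotes. step_arm: Moves the arm, as the interface text tells. Its arguments: {"type":"object","properties":{"targets":{"type":"array","items":{"type":"object","properties":{"angular":{"type":"array","items":{"type":"number","minimum":-1,"maximum":1}},"dp":{"type":"array","items":{"type":"number","minimum":-1,"maximum":1}},"fingers":{"type":"number"}}}},"newtons":{"type":"number"}},"required":["targets"]}

```bash
mkdir -p pics
cat > h.py <<'E'
import numpy as np, cv2
from bench import *
def cam(n):
    p=camera_params(n); f=210/np.tan(np.radians(p["vfov"]/2))
    return np.array(p["R"]),np.array(p["t"]),f,p["cx"],p["cy"],p
def ray(n,px):
    R,t,f,cx,cy,_=cam(n); d=R.T@np.array([(px[0]-cx)/f,(px[1]-cy)/f,1]); return -R.T@t,d
def atz(n,px,z):
    o,d=ray(n,px); return o+d*(z-o[2])/d[2]
def proj(n,X):
    R,t,f,cx,cy,_=cam(n); c=R@np.array(X)+t; return np.array([cx+f*c[0]/c[2],cy+f*c[1]/c[2]])
def tri(obs):
    A=np.zeros((3,3));b=np.zeros(3)
    for n,px in obs:
        o,d=ray(n,px);d/=np.linalg.norm(d);M=np.eye(3)-np.outer(d,d);A+=M;b+=M@o
    return np.linalg.solve(A,b)
E
python3 - <<'E'
from h import *
np.set_printoptions(precision=1,suppress=True)
for n in("scene","top"):
    cv2.imwrite(f"pics/{n}0.png",snapshot(n)); p=cam(n)[5]; print(n,{k:v for k,v in p.items() if k not in("R","t")},ray(n,(280,210)))
Z=dict(head=0,stubs=95,sprocket=126,cap_mid_top=157,cap_drive_top=157,cap_far_top=157,loose_cap_a=125,oil_bottle=0,piston=0)
for l in Z:
    for n in("scene","top"):
        for r in pinpoint(n,l)[:3]: print(l,n,round(r["conf"],2),np.array(r["at"]),atz(n,r["at"],Z[l]))
s=sense();print(s["time"],s["tool_pos"],s["tcp_rot"],s["ft_force"],s["finger_gap"])
E
```

```text
scene {'vfov': 46.243372994033564, 'cx': 277.9141787780522, 'cy': 203.8078186541827} (array([1595.6, -612.5,  826.6]), array([-0.7,  0.4, -0.5]))
top {'vfov': 43.315773859716295, 'cx': 277.92981563738925, 'cy': 209.98260955364916} (array([ 312.4,  -31.1, 1358.5]), array([ 0.2,  0. , -1. ]))
head scene 0.59 [276.7 232.6] [550.3   5.2   0. ]
head top 0.57 [266.3 219.6] [549.9   4.8   0. ]
stubs scene 0.62 [307.1 199.3] [569.5  99.4  95. ]
stubs scene 0.58 [287.3 181.9] [447.3 107.6  95. ]
stubs scene 0.32 [259.2 199.7] [496.  -20.7  95. ]
stubs top 0.98 [217.7 215.1] [544.8 120.5  95. ]
sprocket scene 0.64 [316.2 209.5] [671.6  59.3 126. ]
sprocket top 0.79 [245.1 157.3] [681.2  53.1 126. ]
cap_mid_top scene 0.55 [287.6 180.4] [537.4  52.1 157. ]
cap_mid_top top 0.59 [243.4 208.2] [549.5  53.8 157. ]
cap_drive_top top 0.79 [244.8 171.6] [637.   51.3 157. ]
cap_far_top scene 0.62 [274.1 169.7] [458.1  54.1 157. ]
cap_far_top top 0.74 [240.8 252.4] [446.8  58.7 157. ]
cap_far_top top 0.53 [441.9 260.6] [ 426.6 -397.9  157. ]
loose_cap_a scene 0.66 [259.  201.4] [549. -50. 125.]
loose_cap_a scene 0.43 [243.9 185.5] [444.1 -42.5 125. ]
loose_cap_a top 0.61 [286.8 213.6] [542.3 -47.1 125. ]
loose_cap_a top 0.54 [284.9 250.6] [454.3 -42.1 125. ]
oil_bottle top 0.97 [140.9 150.8] [738.1 341.    0. ]
piston scene 0.6 [369.  208.4] [590.5 326.8   0. ]
piston top 0.96 [136.6 210.5] [575.3 344.7   0. ]
1.0 [ 218.  -559.   231.3] [180.   -0.   21.3] [1.  0.2 0. ] 85.37754841133331
```

Run:
```python
from h import *
for n in("scene","top"):
    im=cv2.imread(f"pics/{n}0.png")
    c=im[110:310,180:380]; cv2.imwrite(f"pics/{n}0c.png",cv2.resize(c,(600,600),interpolation=cv2.INTER_CUBIC))
a=cv2.imread("pics/scene0.png");b=cv2.imread("pics/top0.png")
cv2.imwrite("pics/both0.png",cv2.resize(np.hstack([a,b]),(800,300),interpolation=cv2.INTER_AREA))
```

```text
(no output)
```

View pics/top0c.png

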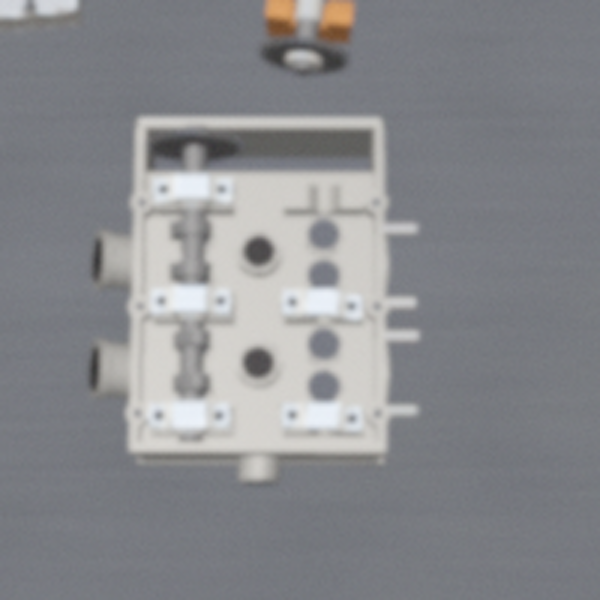

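View pics/scene0c.png

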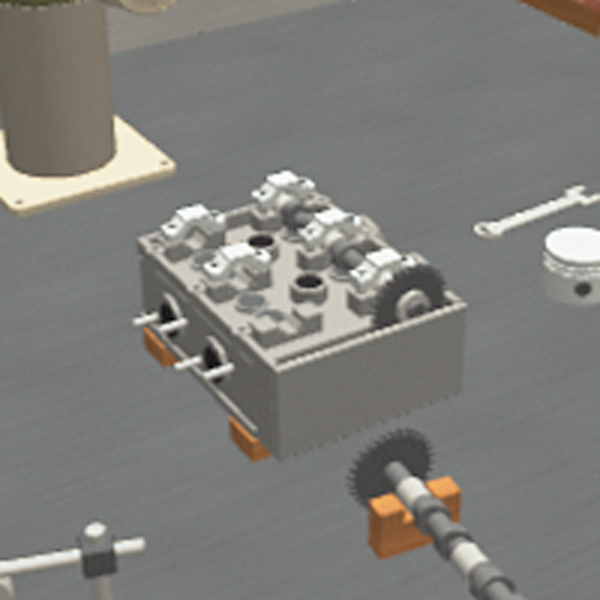

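View pics/both0.png

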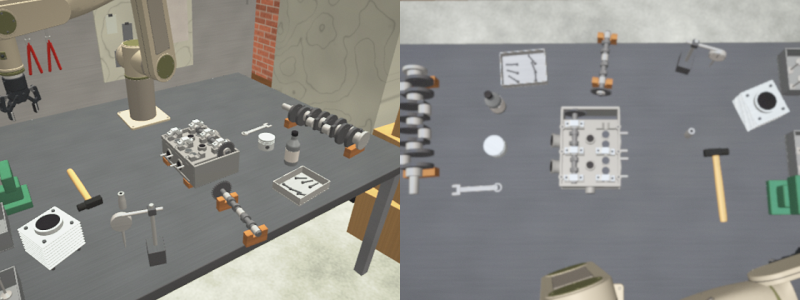

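The top picture shows the head near yaw 0: crowns at about (243.5,172), (243,210) and (243,248), with the sprocket at (244,159) and the stubs on the left. In the scene picture the crowns are at about (275,169), (290,184) and (309,197). The pinpoint results for the mid and drive caps agree with this, but the one for the far cap is a bit off.

Run:
```python
from h import *
from scipy.optimize import least_squares
np.set_printoptions(precision=1,suppress=True)
obs=[]
b=cv2.imread("pics/top0.png")
for x,px,s in((90,(243.5,172.3),(309.5,197)),(0,(243,209.7),(290.5,184)),(-90,(243,248),(275,169.5))):
    print(atz("top",px,157),tri([("top",px),("scene",s)]))
    obs+=[("top",px,(x,52,157)),("scene",s,(x,52,157))]
# exhaust caps crown, rail corners in top view (crop px)
for x,y,X in((321,301,(0,-52,149)),(321,415,(-90,-52,149)),):
    obs.append(("top",(180+x/3,110+y/3),X))
def W(p,X): c,s=np.cos(p[2]),np.sin(p[2]); return np.array([p[0]+c*X[0]-s*X[1],p[1]+s*X[0]+c*X[1],X[2]])
f=lambda p:np.concatenate([proj(n,W(p,X))-px for n,px,X in obs])
r=least_squares(f,[550,5,0.]);print(r.x[:2],np.degrees(r.x[2]),f(r.x).reshape(-1,2))
for x in(0,90,-90):print(W(r.x,(x,52,157)))
```

```text
[635.4  54.4 157. ] [638.5  56.8 149.3]
[545.9  54.7 157. ] [547.6  55.4 148.9]
[456.8  53.8 157. ] [457.7  55.4 156.8]
[547.2   3.4] -0.4358994779440564 [[-0.1 -0.9]
 [-1.5 -2.2]
 [-0.3 -0.7]
 [-0.  -2.5]
 [-1.  -0.3]
 [-0.4 -0. ]
 [ 0.6 -0.5]
 [ 0.5 -0.1]]
[547.6  55.4 157. ]
[637.6  54.7 157. ]
[457.6  56.1 157. ]
```

Request:
step_arm --targets '[{"dp":[0.1,-0.095,0],"angular":[0,0,0.015],"fingers":1},{"dp":[0.2,-0.19,0],"angular":[0,0,0.03],"fingers":1},{"dp":[0.3,-0.28,0],"angular":[0,0,0.045],"fingers":1},{"dp":[0.4,-0.375,0],"angular":[0,0,0.06],"fingers":1},{"dp":[0.5,-0.47,0],"angular":[0,0,0.075],"fingers":1},{"dp":[0.6,-0.56,0],"angular":[0,0,0.09],"fingers":1},{"dp":[0.7,-0.655,0],"angular":[0,0,0.105],"fingers":1},{"dp":[0.8,-0.75,0],"angular":[0,0,0.12],"fingers":1}]' --newtons 40

```text
time: 2.0
tool_pos: [312.9, -360.3, 231.4]
tcp_rot: [180.0, -0.0, -0.4]
ft_force: [-0.8, -0.2, -0.3]
finger_gap: -0.1
grip_force: 0.0
```

Request:
step_arm --targets '[{"dp":[0.07,-0.125,0],"fingers":1},{"dp":[0.14,-0.25,0],"fingers":1},{"dp":[0.21,-0.375,0],"fingers":1},{"dp":[0.28,-0.5,0],"fingers":1},{"dp":[0.36,-0.625,0],"fingers":1},{"dp":[0.43,-0.75,0],"fingers":1},{"dp":[0.51,-0.875,0],"fingers":1},{"dp":[0.58,-1,0],"fingers":1}]'

```text
validation failed for argument at $.ta...
```

Request:
step_arm --targets '[{"dp":[0.07,-0.125,0],"fingers":1},{"dp":[0.14,-0.25,0],"fingers":1},{"dp":[0.21,-0.375,0],"fingers":1},{"dp":[0.28,-0.5,0],"fingers":1},{"dp":[0.36,-0.625,0],"fingers":1},{"dp":[0.43,-0.75,0],"fingers":1},{"dp":[0.5,-0.875,0],"fingers":1},{"dp":[0.57,-1,0],"fingers":1}]'

```text
validation failed for argument at $.ta...
```

Request:
step_arm --targets '[{"dp":[0.07,-0.125,0],"angular":[0,0,0],"fingers":1},{"dp":[0.14,-0.25,0],"angular":[0,0,0],"fingers":1},{"dp":[0.21,-0.375,0],"angular":[0,0,0],"fingers":1},{"dp":[0.28,-0.5,0],"angular":[0,0,0],"fingers":1},{"dp":[0.36,-0.625,0],"angular":[0,0,0],"fingers":1},{"dp":[0.43,-0.75,0],"angular":[0,0,0],"fingers":1},{"dp":[0.51,-0.875,0],"angular":[0,0,0],"fingers":1},{"dp":[0.58,-1,0],"angular":[0,0,0],"fingers":1}]'

```text
time: 3.0
tool_pos: [430.1, -160.9, 231.5]
tcp_rot: [180.0, -0.0, -0.3]
ft_force: [-0.3, -0.4, 0.4]
finger_gap: -0.2
grip_force: 0.0
```

Request:
step_arm --targets '[{"dp":[0.07,-0.125,0],"angular":[0,0,0],"fingers":1},{"dp":[0.14,-0.25,0],"angular":[0,0,0],"fingers":1},{"dp":[0.21,-0.375,0],"angular":[0,0,0],"fingers":1},{"dp":[0.28,-0.5,0],"angular":[0,0,0],"fingers":1},{"dp":[0.36,-0.625,0],"angular":[0,0,0],"fingers":1},{"dp":[0.43,-0.75,0],"angular":[0,0,0],"fingers":1},{"dp":[0.5,-0.875,0],"angular":[0,0,0],"fingers":1},{"dp":[0.575,-1,0],"angular":[0,0,0],"fingers":1}]'

```text
time: 4.0
tool_pos: [546.1, 38.5, 231.4]
tcp_rot: [180.0, -0.0, -0.3]
ft_force: [-0.3, 1.0, 0.1]
finger_gap: 0.2
grip_force: 0.0
```

Request:
step_arm --targets '[{"dp":[0.0,-0.04,0],"angular":[0,0,0],"fingers":1},{"dp":[0.005,-0.0825,0.02],"angular":[0,0,0],"fingers":1},{"dp":[0.005,-0.0825,0.08],"angular":[0,0,0],"fingers":1},{"dp":[0.005,-0.0825,0.14],"angular":[0,0,0],"fingers":1},{"dp":[0.005,-0.0825,0.2],"angular":[0,0,0],"fingers":1},{"dp":[0.005,-0.0825,0.25],"angular":[0,0,0],"fingers":1},{"dp":[0.005,-0.0825,0.28],"angular":[0,0,0],"fingers":1},{"dp":[0.005,-0.0825,0.295],"angular":[0,0,0],"fingers":1}]'

```text
time: 5.0
tool_pos: [546.6, 54.1, 171.9]
tcp_rot: [180.0, 0.0, -0.3]
ft_force: [0.8, 0.1, 0.3]
finger_gap: -0.3
grip_force: 0.0
```

Run:
```python
from h import *
s=sense();T=s["tool_pos"];print(T)
o=[]
for n in("scene","top"):
    im=snapshot(n); u=proj(n,T); print(n,u)
    c=cv2.resize(im[130:280,200:340],(392,420),interpolation=cv2.INTER_CUBIC)
    cv2.drawMarker(c,tuple(int(v) for v in ((u-[200,130])*2.8)),(0,0,255),0,10,1); o.append(c)
cv2.imwrite("pics/near1.png",np.hstack(o))
```

```text
[546.64942904  54.10722202 171.90783414]
scene [289.91874658 176.90696998]
top [242.79975894 208.14653789]
```

View pics/near1.png

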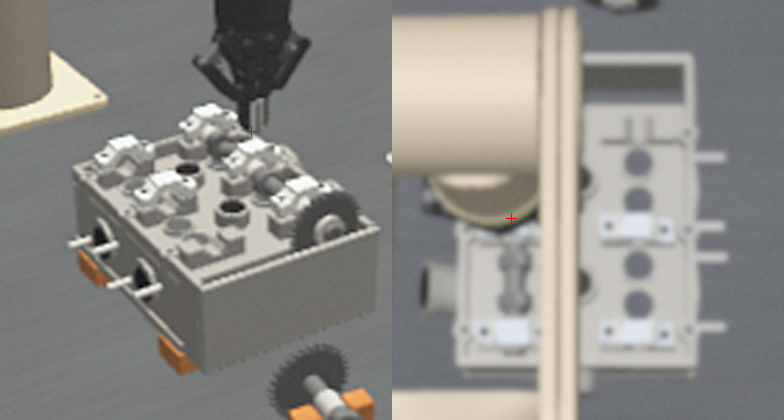

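The near picture shows the closed tips at about (255,125) in the left crop, 15 mm above the centre crown at about (257,148). They are over it as intended, so I press gently.

Request:
step_arm --targets '[{"dp":[0,0,0.03],"angular":[0,0,0],"fingers":1},{"dp":[0,0,0.05],"angular":[0,0,0],"fingers":1},{"dp":[0,0,0.06],"angular":[0,0,0],"fingers":1},{"dp":[0,0,0.07],"angular":[0,0,0],"fingers":1},{"dp":[0,0,0.08],"angular":[0,0,0],"fingers":1},{"dp":[0,0,0.088],"angular":[0,0,0],"fingers":1},{"dp":[0,0,0.096],"angular":[0,0,0],"fingers":1},{"dp":[0,0,0.1],"angular":[0,0,0],"fingers":1}]'

```text
time: 6.1
tool_pos: [546.8, 54.2, 153.0]
tcp_rot: [180.0, -0.0, -0.3]
ft_force: [-2.1, 0.3, 5.7]
finger_gap: -0.1
grip_force: 2.8
```

Request:
step_arm --targets '[{"dp":[0,0,0.004],"angular":[0,0,0],"fingers":1},{"dp":[0,0,0.008],"angular":[0,0,0],"fingers":1},{"dp":[0,0,0.012],"angular":[0,0,0],"fingers":1},{"dp":[0,0,0.016],"angular":[0,0,0],"fingers":1},{"dp":[0,0,0.019],"angular":[0,0,0],"fingers":1},{"dp":[0,0,0.022],"angular":[0,0,0],"fingers":1},{"dp":[0,0,0.025],"angular":[0,0,0],"fingers":1},{"dp":[0,0,0.025],"angular":[0,0,0],"fingers":1}]'

```text
time: 7.1
tool_pos: [547.0, 54.2, 149.0]
tcp_rot: [180.0, -0.0, -0.3]
ft_force: [-7.1, 0.7, 11.2]
finger_gap: -0.2
grip_force: 6.0
```

Request:
step_arm --targets '[{"dp":[0,0,0],"angular":[0,0,0],"fingers":1},{"dp":[0,0,-0.03],"angular":[0,0,0],"fingers":1},{"dp":[0,0,-0.1],"angular":[0,0,0],"fingers":1},{"dp":[0,0,-0.15],"angular":[0,0,0],"fingers":1},{"dp":[0.15,0,-0.15],"angular":[0,0,0],"fingers":1},{"dp":[0.3,0,-0.15],"angular":[0,0,0],"fingers":1},{"dp":[0.4,0,-0.15],"angular":[0,0,0],"fingers":1},{"dp":[0.445,-0.002,-0.15],"angular":[0,0,0],"fingers":1}]'

```text
time: 8.1
tool_pos: [636.6, 54.0, 177.6]
tcp_rot: [180.0, -0.0, -0.3]
ft_force: [0.4, -0.7, 0.0]
finger_gap: 0.0
grip_force: 0.0
```

Run:
```python
from h import *
s=sense();T=s["tool_pos"];print(T,s["time"])
im=snapshot("scene"); u=proj("scene",T)
cv2.imwrite("pics/near2.png",cv2.resize(im[130:250,220:340],(600,600),interpolation=cv2.INTER_CUBIC))
print((u-[220,130])*5)
```

```text
[636.64170182  54.03184884 177.61068183] 8.1
[438.53165846 290.56002299]
```

View pics/near2.png

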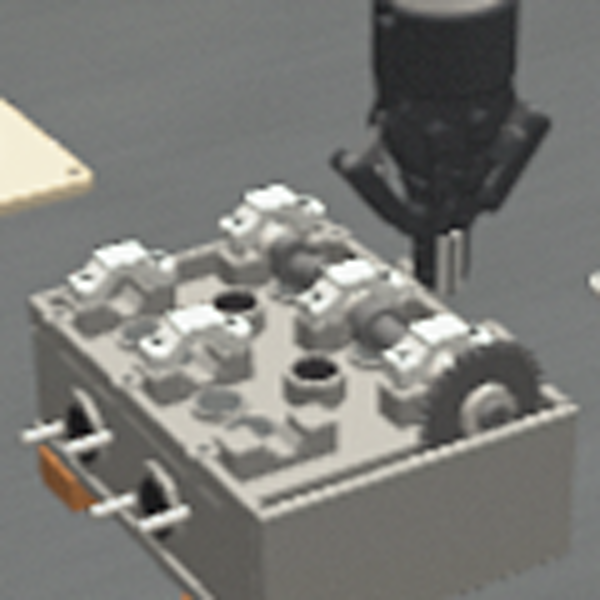

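The centre cap now sits low. The tips at about (440,285) are centred over the drive crown at about (443,332).

Request:
step_arm --targets '[{"dp":[0,0,0.04],"angular":[0,0,0],"fingers":1},{"dp":[0,0,0.075],"angular":[0,0,0],"fingers":1},{"dp":[0,0,0.09],"angular":[0,0,0],"fingers":1},{"dp":[0,0,0.1],"angular":[0,0,0],"fingers":1},{"dp":[0,0,0.11],"angular":[0,0,0],"fingers":1},{"dp":[0,0,0.118],"angular":[0,0,0],"fingers":1},{"dp":[0,0,0.125],"angular":[0,0,0],"fingers":1},{"dp":[0,0,0.13],"angular":[0,0,0],"fingers":1}]'

```text
time: 9.15
tool_pos: [635.8, 54.1, 152.2]
tcp_rot: [180.0, -0.0, -0.3]
ft_force: [-3.6, -0.0, 5.3]
finger_gap: 0.3
grip_force: 2.8
```

Request:
step_arm --targets '[{"dp":[0,0,0.004],"angular":[0,0,0],"fingers":1},{"dp":[0,0,0.008],"angular":[0,0,0],"fingers":1},{"dp":[0,0,0.012],"angular":[0,0,0],"fingers":1},{"dp":[0,0,0.016],"angular":[0,0,0],"fingers":1},{"dp":[0,0,0.019],"angular":[0,0,0],"fingers":1},{"dp":[0,0,0.021],"angular":[0,0,0],"fingers":1},{"dp":[0,0,0.021],"angular":[0,0,0],"fingers":1},{"dp":[0,0,0.021],"angular":[0,0,0],"fingers":1}]'

```text
time: 10.15
tool_pos: [635.9, 54.1, 149.0]
tcp_rot: [180.0, -0.1, -0.3]
ft_force: [-6.3, -0.1, 11.6]
finger_gap: 0.1
grip_force: 5.5
```

Request:
step_arm --targets '[{"dp":[0,0,0],"angular":[0,0,0],"fingers":1},{"dp":[0,0,-0.03],"angular":[0,0,0],"fingers":1},{"dp":[0,0,-0.1],"angular":[0,0,0],"fingers":1},{"dp":[0,0,-0.15],"angular":[0,0,0],"fingers":1},{"dp":[-0.2,0,-0.16],"angular":[0,0,0],"fingers":1},{"dp":[-0.45,0,-0.16],"angular":[0,0,0],"fingers":1},{"dp":[-0.7,0,-0.16],"angular":[0,0,0],"fingers":1},{"dp":[-0.895,0,-0.16],"angular":[0,0,0],"fingers":1}]'

```text
time: 11.15
tool_pos: [455.4, 55.0, 179.7]
tcp_rot: [-180.0, -0.1, -0.3]
ft_force: [-0.2, -0.8, 1.5]
finger_gap: -0.6
grip_force: 0.0
```

Run:
```python
from h import *
im=snapshot("scene");s=sense();T=s["tool_pos"];print(T,s["time"])
cv2.imwrite("pics/near3.png",cv2.resize(im[120:240,220:340],(600,600),interpolation=cv2.INTER_CUBIC))
```

```text
[451.39493737  55.30951146 178.54204667] 11.2
```

View pics/near3.png

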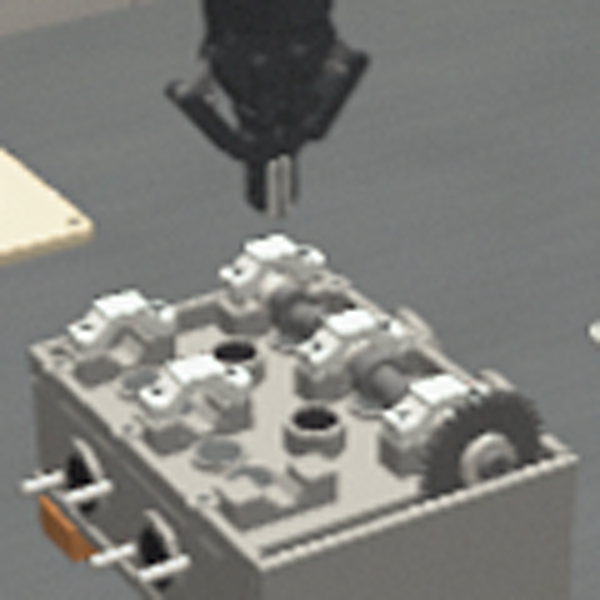

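The tips at about (272,210) are over the far crown at about (277,248). The last reading overshot a little, so I let the arm settle.

Request:
step_arm --targets '[{"dp":[0,0,0],"angular":[0,0,0],"fingers":1},{"dp":[0,0,0],"angular":[0,0,0],"fingers":1},{"dp":[0,0,0],"angular":[0,0,0],"fingers":1},{"dp":[0,0,0],"angular":[0,0,0],"fingers":1},{"dp":[0,0,0.02],"angular":[0,0,0],"fingers":1},{"dp":[0,0,0.04],"angular":[0,0,0],"fingers":1},{"dp":[0,0,0.04],"angular":[0,0,0],"fingers":1},{"dp":[0,0,0.04],"angular":[0,0,0],"fingers":1}]'

```text
time: 12.2
tool_pos: [456.7, 55.0, 171.0]
tcp_rot: [-180.0, 0.0, -0.3]
ft_force: [-0.5, -0.1, 1.5]
finger_gap: -0.5
grip_force: 0.0
```

Settled at (456.7, 55.0), as intended. Now I press the far cap.

Request:
step_arm --targets '[{"dp":[0,0,0.03],"angular":[0,0,0],"fingers":1},{"dp":[0,0,0.05],"angular":[0,0,0],"fingers":1},{"dp":[0,0,0.06],"angular":[0,0,0],"fingers":1},{"dp":[0,0,0.07],"angular":[0,0,0],"fingers":1},{"dp":[0,0,0.08],"angular":[0,0,0],"fingers":1},{"dp":[0,0,0.088],"angular":[0,0,0],"fingers":1},{"dp":[0,0,0.094],"angular":[0,0,0],"fingers":1},{"dp":[0,0,0.098],"angular":[0,0,0],"fingers":1}]'

```text
time: 13.2
tool_pos: [456.6, 55.0, 152.0]
tcp_rot: [180.0, 0.0, -0.3]
ft_force: [-3.6, 0.1, 5.1]
finger_gap: -0.2
grip_force: 2.8
```

Request:
step_arm --targets '[{"dp":[0,0,0.004],"angular":[0,0,0],"fingers":1},{"dp":[0,0,0.008],"angular":[0,0,0],"fingers":1},{"dp":[0,0,0.012],"angular":[0,0,0],"fingers":1},{"dp":[0,0,0.016],"angular":[0,0,0],"fingers":1},{"dp":[0,0,0.019],"angular":[0,0,0],"fingers":1},{"dp":[0,0,0.022],"angular":[0,0,0],"fingers":1},{"dp":[0,0,0.022],"angular":[0,0,0],"fingers":1},{"dp":[0,0,0.022],"angular":[0,0,0],"fingers":1}]'

```text
time: 14.2
tool_pos: [456.8, 55.1, 148.9]
tcp_rot: [180.0, -0.0, -0.3]
ft_force: [-9.9, -0.8, 17.0]
finger_gap: -0.2
grip_force: 8.1
```

All three caps stopped at 149 mm. I lift clear.

Request:
step_arm --targets '[{"dp":[0,0,0],"angular":[0,0,0],"fingers":1},{"dp":[0,0,-0.02],"angular":[0,0,0],"fingers":1},{"dp":[0,0,-0.1],"angular":[0,0,0],"fingers":1},{"dp":[0,0,-0.2],"angular":[0,0,0],"fingers":1},{"dp":[0,0,-0.3],"angular":[0,0,0],"fingers":1},{"dp":[0,0,-0.35],"angular":[0,0,0],"fingers":1},{"dp":[0,0,-0.35],"angular":[0,0,0],"fingers":1},{"dp":[0,0,-0.35],"angular":[0,0,0],"fingers":1}]'

```text
time: 15.2
tool_pos: [456.4, 55.0, 216.3]
tcp_rot: [-180.0, 0.1, -0.3]
ft_force: [0.0, 0.3, -0.2]
finger_gap: 0.0
grip_force: 0.0
```

Run:
```python
from h import *
im=snapshot("scene");s=sense();print(s["tool_pos"],s["time"],s["ft_force"])
a=cv2.imread("pics/scene0.png")
cv2.imwrite("pics/end.png",np.hstack([cv2.resize(i[150:250,220:320],(400,400),interpolation=cv2.INTER_CUBIC) for i in(a,im)]))
```

```text
[456.21883846  55.0363385  216.1341649 ] 15.25 [ 0.73852079 -0.31115789 -0.42357107]
```

View pics/end.png

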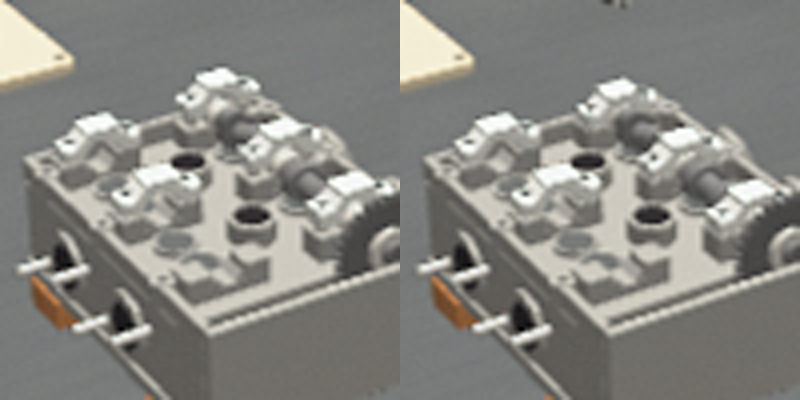

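Before (left) and after (right): all three camshaft caps sit about 8 to 10 px lower in the crop, and the loose caps haven't moved.

```bash
python3 -c "from bench import *; print(hand_in())"
```

```text
the job is handed in; nothing more can be done
None
```

I pressed the three caps down to 149 mm in the order centre, sprocket end, far end (17 N or less at the end of each press), lifted the arm clear and handed the job in at about 15 s; no verdict was returned.

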